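# Find the brass bezel by its weight and hold it down on the gasketed lens

## Robot

A 6-joint arm with a two-finger parallel gripper is mounted at the origin on a cart in front of the work surface, level with it; the furniture and walls round the work are solid. World frame = base frame: x ahead of the robot, y to its left, z up, the work surface at z = 0. Lengths are in m, angles in degrees, forces in N, time in s.
With the tool pointing down it reaches from about 0.375 to 0.9 m from the base axis. Payload 3.1 kg.
Tool frame: the origin (TCP) lies at the very end of the fingers, on their centre line; the grasp point (between the pads) lies 19 mm behind it; z points along the fingers, y is the line along which they close (so a half turn about z gives the same grasp; the last joint's range is limited). The gripper opens to 87 mm and grips with 3 to 60 N. Pads are 19 mm wide; open, the fingers measure 117 mm over their backs; the gripper's body (75 mm by 190 mm) begins 51 mm behind the grasp point.
Start: joints at [-73.31, 30.224, 82.088, -0, 67.689, -10.227], TCP at [0.283, -0.557, 0.223] pointing down, gripper open.
Joint ranges: [-176.69, 176.69], [-43.24, 126.21], [12.49, 139.97], [-82, 262], [0, 151.66], [-163.58, 163.58]. Speed limits (degrees/s): [159.86, 159.86, 180, 180, 180, 180].

## Interface

Orientations are given as a 3x3 rotation matrix whose columns are the frame's x, y, z axes.
In Python, from rig import bot, imaging gives the robot as it stands.
- The arm moves only by the tool drive_tool, never from a script. Its argument "deltas" is text: rows parted by semicolons, each of 5 numbers parted by spaces: the finger opening in mm, from 0 to 87, then the shift along the world's x, y, z in mm, then the turn about the world's z in rad. In form: jaw dx dy dz twist; .... A call has 1 to 12 rows; each row is the pose to reach, as a shift and turn from the pose commanded when the call began; what a row does not reach only later rows make up. A row lasts 1/10 s, in which the tool goes at most 50 mm and 8.59 degrees, less where a joint would pass 70% of its speed; a pose out of reach is approached as far as the arm can. A call with a gripper value outside its range is refused whole. The fingers move at their own pace and stop on an object; the grip force is fixed at half the most. Time passes only in rows, so rows that repeat a pose let the fingers close. It gives the time, the measured TCP pose, the force, the opening and the grip force at its end, in the units of the state.
- bot.read_state(): the state, without advancing time (a new reading comes with each control period).
- imaging.capture(name): name is "scene" or "top"; returns the picture (384x512x3 uint8, red, green, blue); there is no depth.
- imaging.camera_model(name): a dict with "fx", "fy", "cx", "cy" (pixels), "dist" ([k1, k2, p1, p2, k3] as OpenCV has them; the pictures are not rectified), "T" (4x4, takes a point from camera to world coordinates). Camera axes: x right, y down, z forward; pixel columns grow to the right and rows downward; lengths in m; the calibration is good to about 2 mm. A picture is of the moment at which its call begins. camera_model takes no time and is no camera call.
- bot.hand_in(): hands the job in; it is judged then, once.
The state is a dict: "time_s": time; "joint_positions": joint angles; "qvel": joint speeds; "tau": joint torques, N m; "position": TCP position; "tcp_rot": TCP orientation; "force": force on the tool from outside, world axes, zero at the start; "moment": the same for the moment, N m; "opening": opening from 0.0 (shut) to 1.0 (fully open); "grasp_force": force on a finger pad.
Only numpy, scipy, OpenCV 4.12 (cv2) and the standard library are available. Lean on these libraries where they do the work, as an engineer would, in place of code of your own. Each camera call takes 0.05 s, during which the arm holds its last target. There are 200 camera calls.

## Task

Close up the lamp optic in the spring nest: first lay the black gasket ring that lies on the mat just right of the nest level and centred on top of the white dome lens and let go, so that it stays balanced there; then lift the two look-alike silver bezels one after the other clear of the bench to feel which is the heavy brass one. Leave the lighter one standing upright on the bench, set the heavy one flange down over the gasket and press it straight down, without forcing it, until the sprung lens is fully down. Finish still gripping it and holding it down (do not let go), and do not disturb anything else on the bench, such as the standing screws, the solder reel and the black connector.

Things in the scene. Friction and masses are not known exactly. Their poses are not given: they have to be found in the camera images.
- gasket: black rubber gasket ring lying flat and alone on the bench right of the nest, 54 mm outside diameter, about 42 mm inside, 10 mm thick, 12 g; grip across its outside. Origin: centre of its underside, z up. Laid level on the dome its underside rests 6 to 8 mm below the top of the dome, its upper face 2 to 4 mm above; friction and centring alone keep it there
- bezel_1: silver lamp bezel, 40 mm tall, standing upright: round flange 70 mm across, 14 mm thick, with above it a plain neck 47 mm across, 26 mm tall, to grip. Underside recess 60 mm wide, 4 mm deep fits loosely over the gasket; front glass in the neck. 0.1 to 0.45 kg; one of the two bezels is brass, two to four times as heavy as the other, else identical. Origin: centre of the underside, z up
- bezel_2: the other bezel, the same in look and all sizes as bezel_1; which of the two is the heavy brass one cannot be seen and is not told by the names. Origin: centre of the underside, z up
- nest: fixed holder of the lens: round aluminium foot 124 mm across, 12 mm thick, with a grey collar 92 mm across, 30 mm tall in all. Origin: centre of the underside, on the bench
- dome_top (a point): highest point of the white dome lens, on the nest's axis, 54 mm above the bench when the lens is up; moves down with the lens; z up. The dome is part of a ball of 34 mm radius and stands 14 mm proud of its round black carrier (74 mm across)
- lens (a joint): travel of the sprung lens carrier, 0 when up, 0.008 m when fully down on its stop. The spring needs about 8 N to start moving and about 14 N to reach the stop; the weight of a bezel alone does not move it
- screw_1: loose silver cap screw standing on its head, 13 mm across, 46 mm tall, behind the nest; to be left alone. Origin: centre of its underside
- screw_2: a second one like screw_1, to be left alone
- reel: reel of solder wire, blue and white, 66 mm across, 34 mm tall; to be left alone. Origin: centre of its underside
- spare_plug: black inline connector lying on the bench, 92 mm long (along its y), 18 mm thick; to be left alone. Origin: centre of its underside
Mind the look-alikes: they are no part of the job. What is shaped like the bezel_2 but red is not meant. What is shaped like the bezel_1 but turquoise is not meant.

How it is judged:
By the outcome, as a careful person would: the job done as asked, in the order asked, and still so for the second after the job is handed in, while the arm keeps its last pose, push and grip.
It also fails if it takes over 72 s, if anything falls off the work surface, if the arm or the gripper's body presses on something with over 40 N, if the wrist force passes 120 N, or if a joint passes its speed limit or range.

## Working session

There is one attempt and no reset: what is moved stays moved. The work goes in short steps, Python scripts to look and compute and a tool call to move; the robot and the scene stay as the last step left them, time stands still between calls to the robot, and variables do not carry over. Pictures are saved under pics/ and viewed, at most 10 in all, crops included, and the job is handed in when it is done.

Besides the shell and the picture viewer there is one more tool, called after ">>>" by a JSON object that holds its "name" and its "arguments". drive_tool: Moves the arm, as the interface text tells. Its arguments: {"type":"object","properties":{"deltas":{"type":"string"}},"required":["deltas"]}

```bash
mkdir -p pics; python3 - <<'E'
from rig import bot, imaging
import cv2, numpy as np
for n in("scene","top"):
    im=imaging.capture(n); cv2.imwrite(f"pics/{n}0.png",cv2.cvtColor(im,cv2.COLOR_RGB2BGR))
    m=imaging.camera_model(n); print(n,{k:(np.round(v,3).tolist()) for k,v in m.items()})
s=bot.read_state(); print(s)
E
```

```text
scene {'fx': 427.138, 'fy': 427.138, 'cx': 251.838, 'cy': 190.584, 'dist': [-0.003, 0.0, 0.0, 0.0, 0.0], 'T': [[0.666, -0.345, 0.661, -0.458], [-0.746, -0.285, 0.602, -0.831], [-0.02, -0.894, -0.447, 0.755], [0.0, 0.0, 0.0, 1.0]]}
top {'fx': 499.079, 'fy': 499.079, 'cx': 254.137, 'cy': 184.97, 'dist': [-0.079, 0.0, 0.0, 0.0, 0.0], 'T': [[-0.004, -0.991, 0.131, 0.307], [-1.0, 0.003, -0.005, 0.06], [0.004, -0.131, -0.991, 1.723], [0.0, 0.0, 0.0, 1.0]]}
{'time_s': 0.1, 'joint_positions': array([-7.33106354e+01,  3.02727514e+01,  8.21500194e+01,  2.87662305e-05,
        6.76901288e+01, -1.02270410e+01]), 'qvel': array([ 0.08857255, -0.10720759, -0.29098349, -0.07162145, -0.0486245 ,
       -0.06950727]), 'tau': array([-9.03925297e-05, -4.40983629e+01, -1.77151805e+01,  6.34765788e-02,
        5.33498602e-02, -3.32871070e-05]), 'position': array([ 0.28276429, -0.55662448,  0.22167361]), 'tcp_rot': array([[ 8.91668132e-01,  4.52689322e-01, -5.65439345e-04],
       [ 4.52689540e-01, -8.91666203e-01,  1.88759670e-03],
       [ 3.50311718e-04, -1.93907830e-03, -9.99998059e-01]]), 'force': array([-0.62151742, -0.26283204,  0.68145173]), 'moment': array([-0.00788447, -0.00170502, -0.01229454]), 'grasp_force': 0.0, 'opening': 1.0009502672776756}
```

View pics/scene0.png

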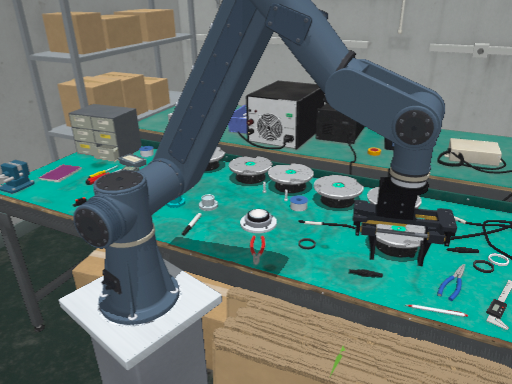

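View pics/top0.png

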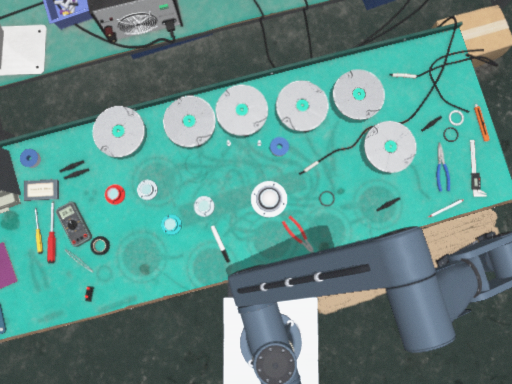

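```bash
cat > h.py <<'E'
import cv2, numpy as np
from rig import bot, imaging
def ray(n,uv):
    m=imaging.camera_model(n); K=np.array([[m['fx'],0,m['cx']],[0,m['fy'],m['cy']],[0,0,1]])
    p=cv2.undistortPoints(np.array([[uv]],float),K,np.array(m['dist'],float))[0,0]
    T=np.array(m['T']); return T[:3,3],T[:3,:3]@np.array([p[0],p[1],1])
def cast(n,uv,z):
    o,d=ray(n,uv); return o+d*(z-o[2])/d[2]
def proj(n,P):
    m=imaging.camera_model(n); K=np.array([[m['fx'],0,m['cx']],[0,m['fy'],m['cy']],[0,0,1]]);T=np.linalg.inv(m['T'])
    return cv2.projectPoints(np.array([P],float),cv2.Rodrigues(T[:3,:3])[0],T[:3,3],K,np.array(m['dist'],float))[0][0,0]
def grab(n,name):
    im=imaging.capture(n); cv2.imwrite(f"pics/{name}.png",cv2.cvtColor(im,cv2.COLOR_RGB2BGR)); return im
def notgreen(im):
    h=cv2.cvtColor(im,cv2.COLOR_RGB2HSV); return (~((h[...,0]>70)&(h[...,0]<95)&(h[...,1]>90)&(h[...,2]>90))).astype(np.uint8)
E
python3 - <<'E'
from h import *
im=cv2.cvtColor(cv2.imread("pics/top0.png"),cv2.COLOR_BGR2RGB); k=notgreen(im)
n,l,st,c=cv2.connectedComponentsWithStats(k)
for i in range(1,n):
    x,y,w,h,a=st[i]
    if 100<x<400 and 130<y<250 and a>6: print("top",st[i],c[i].round(1),"z0",cast("top",(x+w/2-.5,y+h/2-.5),0).round(4)[:2],"bb mm",(w*3.35,h*3.35))
im2=cv2.cvtColor(cv2.imread("pics/scene0.png"),cv2.COLOR_BGR2RGB)
for nm,p in dict(gask=(327,198),nest=(269,198),A=(147,189),B=(204,206),red=(115,195),turq=(172,224),plug=(388,203)).items():
    P=cast("top",p,.02); print(nm,P.round(3),proj("scene",P).round(1))
a=cv2.resize(im[130:250,95:415],None,fx=2.5,fy=2.5,interpolation=cv2.INTER_CUBIC)
b=cv2.resize(im2[165:290,130:390],None,fx=800/260,fy=800/260,interpolation=cv2.INTER_CUBIC)[:300]
b=cv2.resize(im2[175:285,140:400],(800,300))
cv2.imwrite("pics/crop1.png",cv2.cvtColor(np.vstack([a,b]),cv2.COLOR_RGB2BGR))
E
```

```text
top [270 137  19  19 281] [279. 146.] z0 [ 0.6724 -0.0357] bb mm (np.float64(63.65), np.float64(63.65))
top [227 140   4   6  22] [228.4 142.7] z0 [0.6855 0.1422] bb mm (np.float64(13.4), np.float64(20.1))
top [257 140   4   6  20] [258.8 142.6] z0 [0.6851 0.0365] bb mm (np.float64(13.4), np.float64(20.1))
top [137 179  21  22 352] [146.9 189.3] z0 [0.5195 0.4261] bb mm (np.float64(70.35000000000001), np.float64(73.7))
top [ 250  180   37   38 1089] [268.5 198.6] z0 [0.4867 0.0045] bb mm (np.float64(123.95), np.float64(127.3))
top [104 184  22  21 362] [114.4 194. ] z0 [0.504 0.54 ] bb mm (np.float64(73.7), np.float64(70.35000000000001))
top [319 195  10  11  20] [321.8 201. ] z0 [ 0.4808 -0.1885] bb mm (np.float64(33.5), np.float64(36.85))
top [193 196  22  21 361] [203.7 205.9] z0 [0.4613 0.2281] bb mm (np.float64(73.7), np.float64(70.35000000000001))
top [377 198  23  13  83] [387.7 203.8] z0 [ 0.4658 -0.4144] bb mm (np.float64(77.05), np.float64(43.550000000000004))
top [165 218  11  12 101] [169.7 223.8] z0 [0.401  0.3435] bb mm (np.float64(36.85), np.float64(40.2))
top [211 225  19  38 179] [219.2 242.2] z0 [0.332  0.1703] bb mm (np.float64(63.65), np.float64(127.3))
gask [ 0.486 -0.198  0.02 ] [306.5 239. ]
nest [0.486 0.002 0.02 ] [258.5 218.2]
A [0.519 0.422 0.02 ] [185.4 181.5]
B [0.46  0.224 0.02 ] [208.  201.4]
red [0.498 0.533 0.02 ] [164.3 175.9]
turq [0.398 0.333 0.02 ] [176.  198.6]
plug [ 0.467 -0.409  0.02 ] [364.8 268.3]
```

View pics/crop1.png

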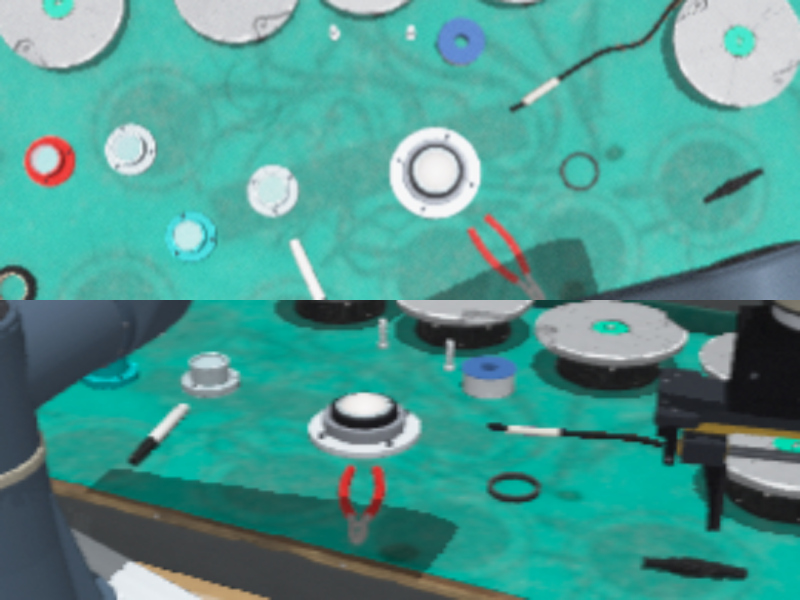

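```bash
cat >> h.py <<'E'
def ell(n,im,lo,hi,cen,rad,z,mask=None):
    """centre of an outer contour edge: back-projected to plane z, circle fit"""
    h=cv2.cvtColor(im,cv2.COLOR_RGB2HSV)
    S=8; x0,y0=cen[0]-rad,cen[1]-rad
    c=cv2.resize(im[y0:y0+2*rad,x0:x0+2*rad],None,fx=S,fy=S,interpolation=cv2.INTER_CUBIC)
    k=cv2.inRange(cv2.cvtColor(c,cv2.COLOR_RGB2HSV),lo,hi)
    cs=cv2.findContours(k,cv2.RETR_EXTERNAL,cv2.CHAIN_APPROX_NONE)[0]
    q=max(cs,key=lambda t:cv2.contourArea(cv2.convexHull(t)))
    q=cv2.convexHull(q)[:,0].astype(float)
    q=(q+.5)/S-.5+[x0,y0]
    P=np.array([cast(n,u,z)[:2] for u in q])
    A=np.c_[2*P,np.ones(len(P))]; s=np.linalg.lstsq(A,(P**2).sum(1),rcond=None)[0]
    r=np.sqrt(s[2]+s[0]**2+s[1]**2); res=np.abs(np.linalg.norm(P-s[:2],axis=1)-r)
    return (np.r_[s[:2],r,res.max()]*1000).round(1)
E
python3 - <<'E'
from h import *
R=lambda n:cv2.cvtColor(cv2.imread(f"pics/{n}0.png"),cv2.COLOR_BGR2RGB)
t,s=R("top"),R("scene")
dark=((0,0,0),(180,255,140)); white=((0,0,150),(180,90,255)); ns=((0,0,0),(180,110,255))
for v in (110,130,150): print("gasket top/scene",ell("top",t,(0,0,0),(180,255,v),(327,198),12,.007),ell("scene",s,(0,0,0),(180,255,v),(306,243),14,.007))
for sat in (90,110,130):
    a=(0,0,0);b=(180,sat,255)
    print(sat,"nest foot",ell("top",t,a,b,(269,198),24,.012),ell("scene",s,a,b,(258,222),26,.012),
     "A",ell("top",t,a,b,(147,189),14,.014),"B",ell("top",t,a,b,(204,206),15,.014),ell("scene",s,a,b,(208,202),14,.014))
print("carrier dark top", ell("top",t,(0,0,0),(180,255,90),(269,198),17,.040))
print("dome white", ell("top",t,(0,0,160),(180,255,255),(269,198),10,.042))
c=lambda im,u,r:cv2.resize(im[u[1]-r:u[1]+r,u[0]-r:u[0]+r],(260,260),interpolation=cv2.INTER_NEAREST)
o=np.vstack([np.hstack([c(t,(269,198),24),c(t,(327,198),12),c(t,(204,206),14)]),np.hstack([c(s,(258,222),26),c(s,(306,243),14),c(t,(147,189),14)])])
cv2.imwrite("pics/crop2.png",cv2.cvtColor(o,cv2.COLOR_RGB2BGR))
E
```

```text
gasket top/scene [ 502.8 -215.1    3.1    2.3] [ 481.8 -200.9   29.9    3.6]
gasket top/scene [ 485.  -195.5   24.9    1.2] [ 482.  -201.    31.1    3.9]
gasket top/scene [ 486.5 -197.3   28.1    1.3] [ 482.2 -200.7   32.3    3.9]
90 nest foot [485.5   2.9  64.7   1.2] [486.3   2.7  73.5  13.7] A [518.4 423.7  37.    0.8] B [460.3 226.2  37.    0.7] [465.1 231.4  54.8  21.4]
110 nest foot [486.2   3.5  66.2   6.2] [484.7   3.   73.7  11.8] A [518.6 423.7  38.1   1.7] B [460.2 226.2  38.    1.3] [464.  229.9  55.9  22.5]
130 nest foot [502.2   3.2  81.9  11.9] [485.9   2.1  74.7  13. ] A [532.  421.   50.3   7.5] B [456.8 224.   42.8  11.5] [465.6 229.   57.5  25.4]
carrier dark top [479.3   5.1  30.6   1.1]
dome white [485.3   2.6  31.5   1. ]
```

View pics/crop2.png

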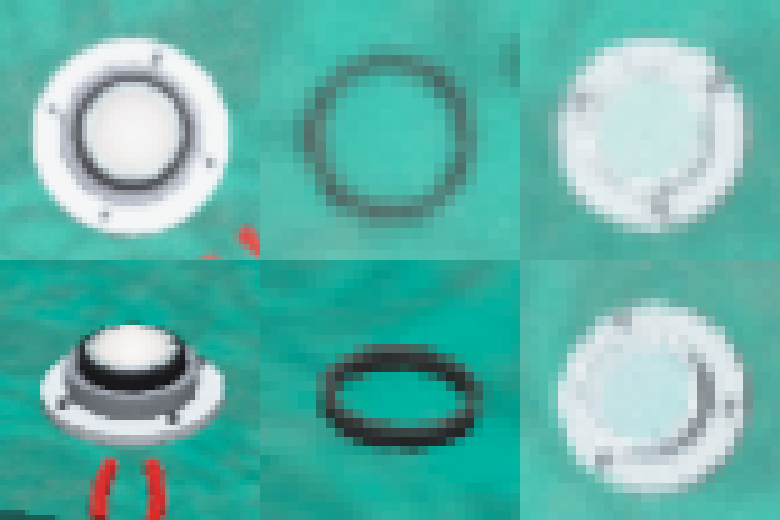

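>>> {"name": "drive_tool", "arguments": {"deltas": "87 50 90 -20 -0.15;87 100 180 -60 -0.3;87 150 270 -100 -0.47;87 202 359 -140 -0.47;87 202 359 -140 -0.47;87 202 359 -140 -0.47;87 202 359 -140 -0.47;87 202 359 -140 -0.47;87 202 359 -140 -0.47;87 202 359 -140 -0.47;87 202 359 -140 -0.47;87 202 359 -140 -0.47"}}

```text
time_s: 1.3
position: [0.4851, -0.1994, 0.0828]
tcp_rot: [[1.0, -0.001, 0.001], [-0.001, -1.0, -0.001], [0.001, 0.001, -1.0]]
force: [0.4, 0.4, -1.0]
opening: 0.998
grasp_force: 0.0
```

>>> {"name": "drive_tool", "arguments": {"deltas": "87 0 1 -40 0;87 0 1 -70 0;87 0 1 -80 0;87 0 1 -80 0;87 0 1 -80 0;50 0 1 -80 0;50 0 1 -80 0;50 0 1 -80 0;50 0 1 -80 0;50 0 1 -80 0;50 0 1 -80 0;50 0 1 -80 0"}}

```text
time_s: 2.5
position: [0.485, -0.1972, 0.0027]
tcp_rot: [[1.0, -0.0, 0.0], [-0.0, -1.0, 0.0], [0.0, -0.0, -1.0]]
force: [-1.2, 0.4, 1.5]
opening: 0.595
grasp_force: 30.0
```

>>> {"name": "drive_tool", "arguments": {"deltas": "70 0 0 0 0;70 0 0 0 0;70 0 0 15 0.15;70 0 0 15 1.571;70 0 0 15 1.571;70 0 0 15 1.571;70 0 0 15 1.571;70 0 0 15 1.571;70 0 0 15 1.571;70 0 0 15 1.571;70 0 0 15 1.571;70 0 0 15 1.571"}}

```text
time_s: 3.7
position: [0.4849, -0.1972, 0.0174]
tcp_rot: [[0.065, 0.998, -0.0], [0.998, -0.065, 0.0], [0.0, -0.0, -1.0]]
force: [-0.9, 0.4, -0.2]
opening: 0.801
grasp_force: 0.0
```

>>> {"name": "drive_tool", "arguments": {"deltas": "70 0 0 0 0.001;70 0 0 -15 0.001;70 0 0 -15 0;50 0 0 -15 0;50 0 0 -15 0;50 0 0 -15 0;50 0 0 -15 0;50 0 0 -15 0;50 0 0 -15 0"}}

```text
time_s: 4.6
position: [0.4851, -0.1974, 0.0029]
tcp_rot: [[0.071, 0.997, 0.001], [0.997, -0.071, -0.0], [-0.0, 0.001, -1.0]]
force: [0.5, 0.9, 3.3]
opening: 0.591
grasp_force: 30.0
```

>>> {"name": "drive_tool", "arguments": {"deltas": "50 0 0 20 0;50 0 0 50 0;50 0 0 80 0;50 0 40 80 0;50 0 80 80 0;50 0 120 80 0;50 0 160 80 0;50 0 200 80 0;50 0 200 75 0;50 0 200 75 0;50 0 200 75 0"}}

```text
time_s: 5.7
position: [0.4852, 0.002, 0.0774]
tcp_rot: [[0.071, 0.997, 0.0], [0.997, -0.071, -0.0], [-0.0, 0.0, -1.0]]
force: [0.2, -1.1, -0.0]
opening: 0.592
grasp_force: 30.0
```

```bash
python3 - <<'E'
from h import *
t=grab("top","t1");s=grab("scene","s1");st=bot.read_state();print(st['position'],st['force'],st['opening'])
c=lambda im,u,r:cv2.resize(im[u[1]-r:u[1]+r,u[0]-r:u[0]+r],(390,390),interpolation=cv2.INTER_CUBIC)
cv2.imwrite("pics/c1.png",cv2.cvtColor(np.hstack([c(t,(269,198),26),c(s,(258,212),36)]),cv2.COLOR_RGB2BGR))
E
```

```text
[0.48537819 0.00145172 0.07755973] [ 0.57496545 -0.27316214 -0.30342179] 0.5872713892931058
```

View pics/c1.png

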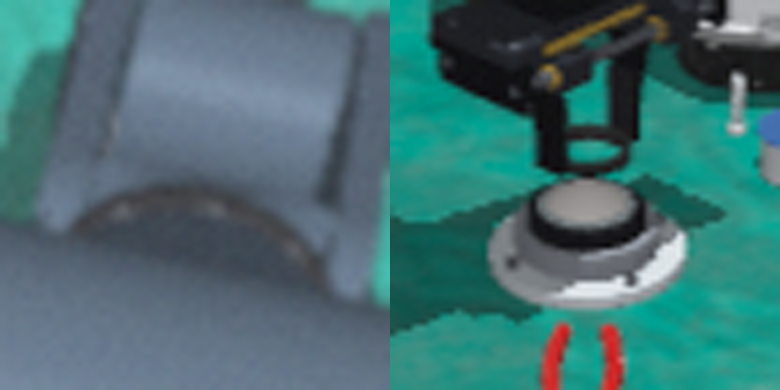

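```bash
python3 - <<'E'
from h import *
s=cv2.cvtColor(cv2.imread("pics/s1.png"),cv2.COLOR_BGR2RGB); s0=cv2.cvtColor(cv2.imread("pics/scene0.png"),cv2.COLOR_BGR2RGB)
def bb(n,r,z0,z1,c):
    a=np.linspace(0,2*np.pi,72); P=np.array([proj(n,(c[0]+r*np.cos(t),c[1]+r*np.sin(t),z)) for t in a for z in(z0,z1)])
    return np.r_[P.min(0),P.max(0)].round(2)
c=(.485,.002)
print("pred foot",bb("scene",.062,0,.012,c),"carrier top", bb("scene",.037,.04,.04,c),"gasket",bb("scene",.027,.0765,.0865,c))
print("pred foot top",bb("top",.062,.012,.012,c))
def meas(im,box,f):
    x0,y0,x1,y1=box;S=8
    k=f(cv2.cvtColor(cv2.resize(im[y0:y1,x0:x1],None,fx=S,fy=S,interpolation=cv2.INTER_CUBIC),cv2.COLOR_RGB2HSV)).astype(np.uint8)
    n,l,st,_=cv2.connectedComponentsWithStats(k); i=1+st[1:,4].argmax(); x,y,w,h,_=st[i]
    return np.round([x/S-.5+x0,y/S-.5+y0,(x+w)/S-.5+x0,(y+h)/S-.5+y0],2)
print("meas foot scene",meas(s0,(236,196,282,236),lambda h:h[...,1]<110))
print("meas carrier+ scene dark",meas(s0,(240,200,276,222),lambda h:(h[...,2]<70)))
print("meas dome scene",meas(s0,(244,202,274,222),lambda h:(h[...,2]>150)&(h[...,1]<60)))
print("pred dome vis", bb("scene",.030,.04,.04,c), proj("scene",(.485,.002,.054)))
print("meas foot top",meas(cv2.cvtColor(cv2.imread("pics/top0.png"),cv2.COLOR_BGR2RGB),(245,175,295,225),lambda h:(h[...,1]<100)))
print("meas gasket scene",meas(s,(253,192,269,206),lambda h:(h[...,2]<75)))
E
```

```text
pred foot [240.   211.41 276.36 233.07] carrier top [247.12 207.9  269.   218.73] gasket [249.77 197.31 265.98 207.6 ]
pred foot top [250.84 180.82 286.81 216.6 ]
meas foot scene [239.5  208.38 276.62 233.  ]
meas carrier+ scene dark [247.38 212.25 268.62 221.5 ]
meas dome scene [248.75 208.5  267.   217.62]
pred dome vis [249.19 208.88 266.93 217.66] [257.99866522 209.57481799]
meas foot top [249.75 179.88 287.12 217.38]
meas gasket scene [252.5  191.5  267.75 205.5 ]
```

>>> {"name": "drive_tool", "arguments": {"deltas": "50 0 1 -10 0;50 0 1 -20 0;50 0 1 -25 0;50 0 1 -25 0;50 0 1 -25 0;50 0 1 -25 0"}}

```text
time_s: 6.4
position: [0.4851, 0.0037, 0.0526]
tcp_rot: [[0.071, 0.997, 0.0], [0.997, -0.071, -0.0], [-0.0, 0.0, -1.0]]
force: [1.2, 0.4, -0.4]
opening: 0.591
grasp_force: 30.0
```

>>> {"name": "drive_tool", "arguments": {"deltas": "50 0 0 -1 0;50 0 0 -2 0;50 0 0 -2 0;50 0 0 -2 0"}}

```text
time_s: 6.8
position: [0.485, 0.0038, 0.0506]
tcp_rot: [[0.071, 0.997, 0.0], [0.997, -0.071, -0.0], [-0.0, 0.0, -1.0]]
force: [0.4, -0.1, -0.3]
opening: 0.592
grasp_force: 30.0
```

>>> {"name": "drive_tool", "arguments": {"deltas": "50 0 0 -1 0;50 0 0 -1 0;50 0 0 -1 0"}}

```text
time_s: 7.1
position: [0.485, 0.0038, 0.0498]
tcp_rot: [[0.071, 0.997, 0.0], [0.997, -0.071, -0.0], [-0.0, 0.0, -1.0]]
force: [0.1, -0.0, 3.0]
opening: 0.589
grasp_force: 30.0
```

>>> {"name": "drive_tool", "arguments": {"deltas": "50 0 0 -0.6 0;50 0 0 -0.6 0;50 0 0 -0.6 0;50 0 0 -0.6 0"}}

```text
time_s: 7.5
position: [0.4851, 0.0037, 0.0496]
tcp_rot: [[0.071, 0.997, 0.0], [0.997, -0.071, -0.0], [-0.0, 0.0, -1.0]]
force: [-1.4, -0.4, 8.0]
opening: 0.591
grasp_force: 30.0
```

```bash
python3 - <<'E'
from h import *
for i in range(3):
    st=bot.read_state();print(st['position'],st['force'],st['moment']); imaging.capture("scene")
E
```

```text
[0.48506276 0.00374827 0.04955985] [-1.44692748 -0.41872395  7.95970881] [-0.00752769  0.23024663 -0.01307702]
[0.4850935  0.00374284 0.04954959] [-1.72239157  0.27924692  8.34043576] [ 0.020512    0.22286025 -0.00166355]
[0.4850583 0.00375   0.0495513] [-1.27224746 -0.2482113   8.7661988 ] [ 0.04816926  0.20592766 -0.00629025]
```

>>> {"name": "drive_tool", "arguments": {"deltas": "50 0 0 1.5 0;50 -0.8 0 1.5 0;50 -0.8 0 0.8 0;50 -0.8 0 0.3 0;50 -0.8 0 0.3 0;50 -0.8 0 0.3 0"}}

```text
time_s: 8.25
position: [0.4843, 0.0037, 0.0495]
tcp_rot: [[0.071, 0.997, 0.0], [0.997, -0.071, -0.0], [-0.0, 0.0, -1.0]]
force: [-0.3, 0.2, 5.3]
opening: 0.593
grasp_force: 30.0
```

```bash
python3 - <<'E'
from h import *
for i in range(3):
    st=bot.read_state();print(st['position'],st['force'],st['moment']); imaging.capture("scene")
E
```

```text
[0.48431288 0.00372642 0.04953682] [-0.33969444  0.1962674   5.29055276] [-0.02492432  0.0120389  -0.00289508]
[0.48430293 0.0037075  0.04952355] [-0.66750004  0.03822197  5.20680343] [-0.01594838 -0.04399885 -0.02613883]
[0.48434168 0.00369859 0.0495274 ] [-1.28751488  0.70484362  5.85130201] [-0.03198566  0.01698567  0.00492156]
```

>>> {"name": "drive_tool", "arguments": {"deltas": "50 0 0 0.3 0;50 0 0 0.3 0;66 0 0 0.3 0;66 0 0 0.3 0;66 0 0 0.3 0;66 0 0 0.3 0"}}

```text
time_s: 9.0
position: [0.4839, 0.0038, 0.0493]
tcp_rot: [[0.071, 0.997, -0.001], [0.997, -0.071, 0.0], [0.0, -0.001, -1.0]]
force: [-0.3, -0.2, 0.3]
opening: 0.747
grasp_force: 0.0
```

>>> {"name": "drive_tool", "arguments": {"deltas": "66 0 0 10 0;66 0 0 25 0;66 0 0 45 0;66 0 50 60 0;66 0 100 60 0;66 0 150 60 0;87 -12 200 60 0;87 -24 224 60 0;87 -24 224 60 0;87 -24 224 60 0"}}

```text
time_s: 10.0
position: [0.4599, 0.2282, 0.11]
tcp_rot: [[0.069, 0.998, 0.001], [0.998, -0.069, -0.0], [-0.0, 0.001, -1.0]]
force: [-0.2, -0.2, -0.2]
opening: 0.979
grasp_force: 0.0
```

```bash
python3 - <<'E'
from h import *
t=grab("top","t2");s=grab("scene","s2");st=bot.read_state();print(st['position'],st['force'],st['opening'],st['time_s'])
c=lambda im,u,r:cv2.resize(im[u[1]-r:u[1]+r,u[0]-r:u[0]+r],(390,390),interpolation=cv2.INTER_CUBIC)
cv2.imwrite("pics/c2.png",cv2.cvtColor(np.hstack([c(t,(269,198),22),c(s,(258,214),24)]),cv2.COLOR_RGB2BGR))
E
```

```text
[0.46070832 0.2270095  0.10989481] [ 0.44240418 -0.41225662 -0.02439902] 0.9902646939695905 10.1
```

View pics/c2.png

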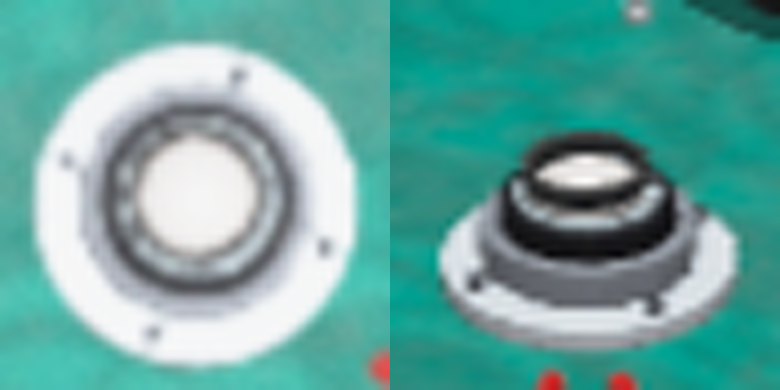

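>>> {"name": "drive_tool", "arguments": {"deltas": "87 -1 0 -40 0;87 -1 0 -80 0;87 -1 0 -93 0;87 -1 0 -93 0;87 -1 0 -93 0;42 -1 0 -93 0;42 -1 0 -93 0;42 -1 0 -93 0;42 -1 0 -93 0;42 -1 0 -93 0;42 -1 0 -93 0;42 -1 0 -93 0"}}

```text
time_s: 11.3
position: [0.4597, 0.2279, 0.0167]
tcp_rot: [[0.071, 0.997, 0.001], [0.997, -0.071, 0.0], [0.0, 0.001, -1.0]]
force: [0.5, 1.0, 2.1]
opening: 0.534
grasp_force: 30.0
```

>>> {"name": "drive_tool", "arguments": {"deltas": "42 0 0 10 0;42 0 0 25 0;42 0 0 40 0;42 0 0 40 0;42 0 0 40 0;42 0 0 40 0;42 0 0 40 0"}}

```text
time_s: 12.0
position: [0.4585, 0.2276, 0.0558]
tcp_rot: [[0.071, 0.997, -0.002], [0.997, -0.071, -0.0], [-0.001, -0.002, -1.0]]
force: [-0.4, 0.8, -3.3]
opening: 0.531
grasp_force: 30.0
```

```bash
cat > w.py <<'E'
from h import *
f=[];
for i in range(8):
    f.append(bot.read_state()['force']); imaging.capture("top")
s=bot.read_state(); print(s['position'],s['opening'],s['grasp_force'],s['time_s'],np.mean(f,0),np.std(f,0),s['moment'])
E
python3 w.py
```

```text
[0.45912596 0.22773183 0.05642706] 0.5355115064290761 30.000057737343013 12.4 [ 0.13027223  0.08850027 -3.0131716 ] [0.35998933 0.48349058 0.47129007] [-0.00341165 -0.08875655 -0.02635441]
```

>>> {"name": "drive_tool", "arguments": {"deltas": "42 0 0 -15 0;42 0 0 -30 0;42 0 0 -37 0;42 0 0 -39 0;42 0 0 -39.5 0;42 0 0 -39.5 0;80 0 0 -39.5 0;80 0 0 -39.5 0;80 0 0 -39.5 0;80 0 0 -39.5 0"}}

```text
time_s: 13.4
position: [0.4595, 0.2278, 0.0174]
tcp_rot: [[0.071, 0.997, 0.001], [0.997, -0.071, 0.0], [0.0, 0.001, -1.0]]
force: [0.3, 0.1, 0.7]
opening: 0.811
grasp_force: 0.0
```

>>> {"name": "drive_tool", "arguments": {"deltas": "87 0 0 20 0;87 0 0 50 0;87 0 0 80 0;87 15 50 90 0;87 30 100 90 0;87 45 150 90 0;87 58 197 90 0;87 58 197 90 0;87 58 197 50 0;87 58 197 20 0;87 58 197 10 0;87 58 197 10 0"}}

```text
time_s: 14.6
position: [0.5157, 0.4234, 0.0253]
tcp_rot: [[0.071, 0.997, -0.004], [0.997, -0.071, -0.002], [-0.003, -0.004, -1.0]]
force: [-0.7, -0.1, -0.4]
opening: 1.0
grasp_force: 0.0
```

>>> {"name": "drive_tool", "arguments": {"deltas": "87 0 0 -6 0;87 0 0 -10 0;87 0 0 -10 0;42 0 0 -10 0;42 0 0 -10 0;42 0 0 -10 0;42 0 0 -10 0;42 0 0 -10 0;42 0 0 -10 0;42 0 0 -10 0"}}

```text
time_s: 15.6
position: [0.5172, 0.4248, 0.017]
tcp_rot: [[0.071, 0.997, 0.0], [0.997, -0.071, 0.0], [0.0, 0.0, -1.0]]
force: [0.3, 0.6, 0.5]
opening: 0.535
grasp_force: 30.0
```

>>> {"name": "drive_tool", "arguments": {"deltas": "42 0 0 10 0;42 0 0 25 0;42 0 0 40 0;42 0 0 40 0;42 0 0 40 0;42 0 0 40 0;42 0 0 40 0"}}

```text
time_s: 16.3
position: [0.5166, 0.4244, 0.0564]
tcp_rot: [[0.071, 0.997, -0.001], [0.997, -0.071, -0.001], [-0.001, -0.001, -1.0]]
force: [-0.1, 0.7, -0.1]
opening: 0.534
grasp_force: 30.0
```

```bash
python3 w.py
```

```text
[0.51710218 0.42471795 0.05686863] 0.5284857495956469 30.000040805898607 16.7 [-0.00906716 -0.01703716 -0.92578297] [0.68113134 0.43998692 0.48496935] [-0.00983113 -0.04558969 -0.03411752]
```

>>> {"name": "drive_tool", "arguments": {"deltas": "42 0 0 -15 0;42 0 0 -30 0;42 0 0 -37 0;42 0 0 -39 0;42 0 0 -39.5 0;42 0 0 -39.5 0;80 0 0 -39.5 0;80 0 0 -39.5 0;80 0 0 -39.5 0;80 0 0 -39.5 0"}}

```text
time_s: 17.7
position: [0.5174, 0.4249, 0.0176]
tcp_rot: [[0.071, 0.997, 0.0], [0.997, -0.071, 0.0], [0.0, 0.0, -1.0]]
force: [0.7, 0.2, -0.1]
opening: 0.813
grasp_force: 0.0
```

>>> {"name": "drive_tool", "arguments": {"deltas": "87 0 0 20 0;87 0 0 50 0;87 0 0 80 0;87 -15 -50 90 0;87 -30 -100 90 0;87 -45 -150 90 0;87 -58 -197 90 0;87 -58 -197 90 -1.5;87 -58 -197 90 -1.5;87 -58 -197 90 -1.5;87 -58 -197 90 -1.5;87 -58 -197 90 -1.5"}}

```text
time_s: 18.9
position: [0.4595, 0.2277, 0.1078]
tcp_rot: [[0.736, 0.677, 0.001], [0.677, -0.736, 0.0], [0.001, 0.0, -1.0]]
force: [-0.1, -0.4, -0.8]
opening: 1.003
grasp_force: 0.0
```

>>> {"name": "drive_tool", "arguments": {"deltas": "87 0 0 0 -0.75;87 0 0 0 -0.75;87 0 0 0 -0.75;87 0 0 0 -0.75;87 0 0 0 -0.75;87 0 0 0 -0.75"}}

```text
time_s: 19.5
position: [0.4594, 0.2278, 0.1078]
tcp_rot: [[1.0, -0.0, 0.001], [-0.0, -1.0, 0.0], [0.001, -0.0, -1.0]]
force: [-0.0, 1.0, 0.3]
opening: 0.998
grasp_force: 0.0
```

>>> {"name": "drive_tool", "arguments": {"deltas": "87 0 0 -45 0;87 0 0 -85 0;87 0 0 -91 0;87 0 0 -91 0;42 0 0 -91 0;42 0 0 -91 0;42 0 0 -91 0;42 0 0 -91 0;42 0 0 -91 0;42 0 0 -91 0;42 0 0 -91 0;42 0 0 -91 0"}}

```text
time_s: 20.7
position: [0.4593, 0.2275, 0.0169]
tcp_rot: [[1.0, 0.0, 0.0], [0.0, -1.0, -0.0], [0.0, 0.0, -1.0]]
force: [-0.9, -2.0, 5.4]
opening: 0.532
grasp_force: 30.0
```

>>> {"name": "drive_tool", "arguments": {"deltas": "42 0 0 10 0;42 0 0 40 0;42 0 0 75 0;42 0 -20 75 0;42 10 -60 75 0;42 20 -110 75 0;42 24.5 -160 75 0;42 24.5 -195 75 0;42 24.5 -215 75 0;42 24.5 -224 75 0;42 24.5 -224 75 0;42 24.5 -224 75 0"}}

```text
time_s: 21.9
position: [0.4832, 0.0047, 0.0915]
tcp_rot: [[1.0, 0.0, -0.001], [0.0, -1.0, 0.001], [-0.001, -0.001, -1.0]]
force: [-0.6, 0.2, -3.1]
opening: 0.532
grasp_force: 30.0
```

```bash
python3 w.py; python3 - <<'E'
from h import *
s=grab("scene","s3");t=grab("top","t3")
c=lambda im,u,r:cv2.resize(im[u[1]-r:u[1]+r,u[0]-r:u[0]+r],(390,390),interpolation=cv2.INTER_CUBIC)
cv2.imwrite("pics/c3.png",cv2.cvtColor(np.hstack([c(t,(150,195),45),c(s,(258,208),36)]),cv2.COLOR_RGB2BGR))
E
```

```text
[0.48363125 0.00432959 0.09155456] 0.5312145178599839 29.99911906197667 22.3 [ 2.06220817e-03 -6.81254696e-02 -3.14115273e+00] [0.54464333 0.49536732 0.47551756] [ 0.02671167  0.05319341 -0.00827286]
```

View pics/c3.png

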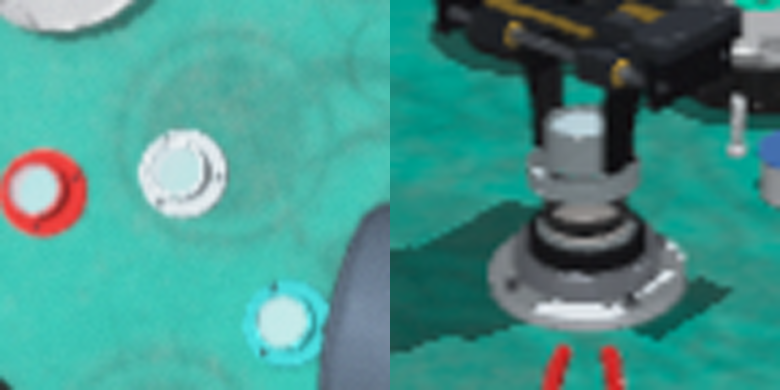

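>>> {"name": "drive_tool", "arguments": {"deltas": "42 0.5 -0.5 -5 0;42 0.5 -0.5 -10 0;42 0.5 -0.5 -14 0;42 0.5 -0.5 -17 0;42 0.5 -0.5 -19 0;42 0.5 -0.5 -20 0;42 0.5 -0.5 -20 0;42 0.5 -0.5 -20 0"}}

```text
time_s: 23.2
position: [0.4843, 0.0032, 0.0716]
tcp_rot: [[1.0, -0.0, 0.0], [-0.0, -1.0, -0.0], [0.0, 0.0, -1.0]]
force: [-0.2, 0.4, -2.7]
opening: 0.531
grasp_force: 30.0
```

>>> {"name": "drive_tool", "arguments": {"deltas": "42 0 0 -1 0;42 0 0 -2 0;42 0 0 -2 0;42 0 0 -2 0"}}

```text
time_s: 23.6
position: [0.4843, 0.0032, 0.0696]
tcp_rot: [[1.0, -0.0, 0.0], [-0.0, -1.0, -0.0], [0.0, 0.0, -1.0]]
force: [0.4, -0.3, -2.3]
opening: 0.537
grasp_force: 30.0
```

>>> {"name": "drive_tool", "arguments": {"deltas": "42 0 0 -0.5 0;42 0 0 -1 0;42 0 0 -1 0;42 0 0 -1 0"}}

```text
time_s: 24.0
position: [0.4845, 0.0031, 0.069]
tcp_rot: [[1.0, -0.0, 0.001], [-0.0, -1.0, -0.0], [0.001, 0.0, -1.0]]
force: [-0.3, -0.1, 3.7]
opening: 0.53
grasp_force: 30.0
```

>>> {"name": "drive_tool", "arguments": {"deltas": "42 0 0 -0.5 0;42 0 0 -1 0;42 0 0 -1 0;42 0 0 -1 0"}}

```text
time_s: 24.4
position: [0.4845, 0.0031, 0.068]
tcp_rot: [[1.0, -0.0, 0.001], [-0.0, -1.0, -0.0], [0.001, 0.0, -1.0]]
force: [-1.2, -0.6, 5.7]
opening: 0.53
grasp_force: 30.0
```

>>> {"name": "drive_tool", "arguments": {"deltas": "42 0 0 -1 0;42 0 0 -2 0;42 0 0 -3 0;42 0 0 -4 0;42 0 0 -5 0;42 0 0 -5 0;42 0 0 -5 0"}}

```text
time_s: 25.1
position: [0.4846, 0.0031, 0.0633]
tcp_rot: [[1.0, -0.0, 0.001], [-0.0, -1.0, -0.0], [0.001, 0.0, -1.0]]
force: [-1.2, -1.2, 9.4]
opening: 0.53
grasp_force: 30.0
```

>>> {"name": "drive_tool", "arguments": {"deltas": "42 0 0 -0.5 0;42 0 0 -1 0;42 0 0 -1.5 0;42 0 0 -1.5 0;42 0 0 -1.5 0"}}

```text
time_s: 25.6
position: [0.4846, 0.0031, 0.062]
tcp_rot: [[1.0, -0.0, 0.001], [-0.0, -1.0, -0.0], [0.001, 0.0, -1.0]]
force: [-1.1, -0.5, 10.2]
opening: 0.528
grasp_force: 30.0
```

>>> {"name": "drive_tool", "arguments": {"deltas": "42 0 0 -0.5 0;42 0 0 -1 0;42 0 0 -1 0;42 0 0 -1 0"}}

```text
time_s: 26.0
position: [0.4846, 0.0031, 0.061]
tcp_rot: [[1.0, -0.0, 0.001], [-0.0, -1.0, -0.0], [0.001, 0.0, -1.0]]
force: [-1.6, -0.8, 11.0]
opening: 0.531
grasp_force: 30.0
```

>>> {"name": "drive_tool", "arguments": {"deltas": "42 0 0 -0.5 0;42 0 0 -0.5 0;42 0 0 -0.5 0"}}

```text
time_s: 26.3
position: [0.4847, 0.003, 0.0608]
tcp_rot: [[1.0, 0.0, 0.002], [0.0, -1.0, -0.001], [0.002, 0.001, -1.0]]
force: [-1.2, -0.6, 13.1]
opening: 0.536
grasp_force: 30.0
```

>>> {"name": "drive_tool", "arguments": {"deltas": "42 0 0 -0.5 0;42 0 0 -0.5 0;42 0 0 -0.5 0;42 0 0 -0.5 0"}}

```text
time_s: 26.7
position: [0.4848, 0.003, 0.0607]
tcp_rot: [[1.0, 0.0, 0.002], [0.0, -1.0, -0.001], [0.002, 0.001, -1.0]]
force: [-3.1, -0.9, 17.2]
opening: 0.535
grasp_force: 30.0
```

```bash
python3 w.py; python3 - <<'E'
from h import *
s=grab("scene","s4")
cv2.imwrite("pics/c4.png",cv2.cvtColor(cv2.resize(s[150:290,160:400],(800,467),interpolation=cv2.INTER_CUBIC),cv2.COLOR_RGB2BGR))
E
```

```text
[0.48483597 0.0030297  0.06065875] 0.5285555200921024 30.00078643206507 27.1 [-2.44309677 -0.30642554 16.54457496] [0.45599509 0.49532574 0.78121226] [-0.27690812  0.45829607 -0.0675347 ]
```

View pics/c4.png

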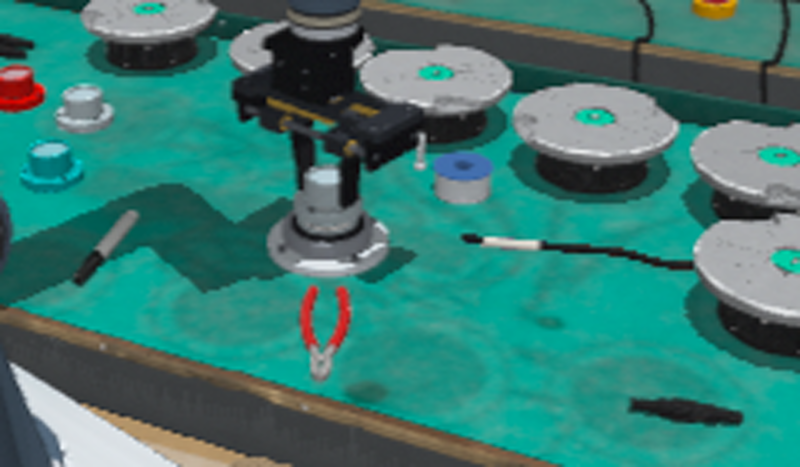

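```bash
python3 -c "
from rig import bot
print(bot.hand_in())"
```

```text
the job is handed in; nothing more can be done
None
```

The job is handed in at about 27 s. The gasket lay level and centred on the dome after release. bezel at y≈0.23 was the heavy one (about 3.1 N against 0.9 N); it is gripped and holding the lens on its stop with about 16.5 N of push. The lighter one stands upright where it was. I touched nothing else, though in the last picture one standing screw was hidden behind the gripper, so I could not confirm it by eye.

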